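Hold a ukulele bridge poised over its footprint

TASK

First turn the dust extractor's speed knob fully anticlockwise to its end stop (off), so that no dust is drawn over the adhesive. Then pick the dark wooden bridge off the white board, carry it over the rack of spool clamps, and finish still holding it in the gripper, level and motionless about 10 mm above the amber footprint on the ukulele's top, centred on it and parallel to it (either way round). The adhesive grabs at first touch, so neither the bridge nor the gripper may touch the ukulele, and the clamp rack and the other things on the bench are to be left alone.

Things in the scene. Friction and masses are not known exactly. Their poses are not given: they have to be found in the camera images.
- knob (a joint): Speed knob of the dust extractor, on a green box 90 x 90 x 40 mm fixed to the bench. Value in rad: 0 = end stop fully anticlockwise seen from above (off, the white pointer is at the red mark); grows clockwise to 4.71. It stays where it is left; about 0.04 N m turns it. It starts between 0.8 and 2.6.
- knob_grip (a point): Point on the knob's vertical axis at the height to grip, 77 mm above the bench. The frame turns with the knob: its x axis runs along the black grip bar (42 mm long, 14 mm thick, 32 mm high, its top 7 mm above this point), the white pointer mark lying towards -x; z is up.
- control: The green box under the knob, 90 x 90 x 40 mm; origin at the centre of its underside. Fixed.
- board: White board on the bench, fixed, 80 (x) x 130 (y) x 14 mm high, on which the bridge lies; origin at the centre of its underside. Board and green box may change places.
- bridge: Loose dark wooden ukulele bridge, 100 mm long (own y), 24 mm wide (own x), about 30 g: its middle 60 mm is 12 mm high, the wings at both ends are 6 mm high; a white saddle strip, 54 x 3 mm, runs along its middle on top. Origin at the centre of its underside, z up. Symmetrical end for end.
- footprint (a point): Centre of the amber footprint, 24 (x) x 100 (y) mm, framed by blue tape, on the ukulele's top surface, 75 mm above the bench. Its x axis points along the ukulele to the soundhole (centre 92 mm away), y runs along the footprint's length, z up.
- ukulele: Neckless ukulele body lying fixed on the bench, top surface 75 mm high; origin on the bench right under the footprint's centre, x towards the soundhole. Seen from above: a round of radius 110 mm about the origin and one of radius 83 mm centred at x = 115 mm. Two small spool clamps (28 mm wide, 34 mm high) stand on its top at x = -35 mm, y = +88 and -88 mm.
- rack: Fixed rack of five upright spool clamps, between the bridge and the ukulele: 300 (x) x 50 (y) mm, 135 mm high; origin at the centre of its underside.
- rack_top (a point): Centre of the rack at the height of its highest points, 135 mm above the bench; axes as the rack's.
- bottle: White glue bottle with an orange cap, loose, 52 mm across, 130 mm high, to be left alone; origin at the centre of its underside.
- cup: Blue cup, loose, 68 mm across, 70 mm high, to be left alone; origin at the centre of its underside.
- sander: Cork sanding block, loose, 55 x 90 x 35 mm, to be left alone; origin at the centre of its underside.
Things that resemble listed ones, but are neither listed nor needed, are in the scene too. Several things look just like the board: the one meant starts farthest to the robot's right.

How it is judged:
On the way, in this order (a step that is already met when the one before it is completed fails the run):
1. the knob is turned fully anticlockwise to its end stop (value of joint knob below 0.1 rad), for 0.2 s.
2. the bridge is lifted off the board in the gripper (height (world z) of bridge above 0.035 m and contact force between bridge and the fingers above 0.5 N and contact force between bridge and board below 0.05 N), for 0.1 s.
3. the bridge passes over the clamp rack (z of bridge in the frame of rack_top above 0 m and y of bridge in the frame of rack_top between -0.05 and 0.05 m and x of bridge in the frame of rack_top between -0.18 and 0.18 m), for 0.02 s.
At the end, for the whole second after the job is handed in: The program ends holding: the bridge is in the gripper, still, its underside 4 to 18 mm above the ukulele's top without touching it, within 8 mm of the footprint's centre seen from above, parallel to it within 0.12 rad and level within 0.12 rad; the knob is within 0.1 rad of its anticlockwise stop (value of joint knob below 0.1 rad and contact force between bridge and the fingers above 0.5 N and contact force between bridge and ukulele below 0.05 N and z of bridge in the frame of footprint between 0.004 and 0.018 m and horizontal distance between bridge and footprint below 0.008 m and angle between the y axis of bridge and the y axis of footprint, either way round below 0.12 rad and angle between bridge's own z axis and vertical below 0.12 rad and linear speed of bridge below 0.015 m/s); the arm keeps its last pose, push and grip.
It fails at once if the bridge or the robot touches the ukulele (contact force between bridge and ukulele above 0.3 N or contact force between any of the arm, the fingers and ukulele above 0.5 N).
It fails at once if the bridge or the robot knocks the clamp rack (contact force between bridge and rack above 0.5 N or contact force between any of the arm, the fingers and rack above 1 N).
It fails at once if a bystander (bottle, cup or sanding block) is disturbed by more than 15 mm or tipped (distance of any of bottle, cup, sander from where it was at the start of the episode above 0.015 m or angle between any of bottle, cup, sander's own z axis and vertical above 0.3 rad).
It also fails if it takes over 67 s, if anything falls off the work surface, if the arm or the gripper's body presses on something with over 40 N, if the wrist force passes 120 N, or if a joint passes its speed limit or range.

ROBOT

A 6-joint arm with a two-finger parallel gripper is mounted at the origin on the work surface. World frame = base frame: x ahead of the robot, y to its left, z up, the work surface at z = 0. Lengths are in m, angles in rad, forces in N, time in s.
With the tool pointing down it reaches from about 0.225 to 0.875 m from the base axis. Payload 3.4 kg.
Tool frame: the origin (TCP) lies at the very end of the fingers, on their centre line; the grasp point (between the pads) lies 19 mm behind it (arm.tcp_to_grasp is the distance from the TCP to the grasp point, in m); z points along the fingers, y is the line along which they close (so a half turn about z gives the same grasp; the last joint's range is limited). The gripper opens to 85 mm and grips with 20 to 120 N. Pads are 22 mm wide; open, the fingers measure 114 mm over their backs; the gripper's body (76 mm by 85 mm) begins 54 mm behind the grasp point. The pads swing forward as they close: fully open they stand 13 mm farther back than shut.
Start: joints at [-1.398, 0.276, 1.505, -0, 1.361, -0.121], TCP at [0.167, -0.55, 0.231] pointing down, gripper open.
Joint ranges: [-2.89, 2.89], [-0.75, 2.08], [0.22, 2.7], [-1.18, 4.32], [0.11, 2.71], [-2.7, 2.7]. Speed limits (rad/s): [2.57, 2.57, 3.14, 3.14, 3.14, 3.14].

INTERFACE

Orientations are given as [roll, pitch, yaw] about the fixed x, y, z axes, in that order (R = Rz(yaw) Ry(pitch) Rx(roll)).
In Python, from workcell import arm, optics gives the robot as it stands.
- The arm moves only by the shell command python3 -m jog 'ROWS' [FORCE]. ROWS is a JSON object whose one key "plan" holds one flat list of numbers, 5 for each row, row after row: the shift along the tool's x, y, z in mm, then the turn about the tool's z in degrees, then the opening, from -1 (shut) to 1 (fully open). A call has 1 to 20 rows; each row shifts and turns the commanded pose from where the row before left it, along the tool's axes as they then stand; what a row does not reach is not made up. A row lasts 1/8 s, in which the tool goes at most 62.5 mm and 10.7 degrees, less where a joint would pass 70% of its speed; a pose out of reach is approached as far as the arm can. A call with a gripper value outside its range is refused whole. The fingers move at their own pace and stop on an object; FORCE is the grip in N (left out, the last holds). Time passes only in rows, so rows that do not move let the fingers close. It gives the time, the measured TCP pose, the force, the opening and the grip force at its end, in the units of the state.
- arm.get_obs(): the state, without advancing time (a new reading comes with each control period).
- optics.capture(name): name is "side" or "top" or "wrist"; returns a dict with "frame" (384x512x3 uint8, red, green, blue), "camera_matrix" (3x3 intrinsics, pixels), "view" (4x4, takes a point from world to camera coordinates). Camera axes: x right, y down, z forward; pixel columns grow to the right and rows downward; lengths in m; the calibration is good to about 2 mm. A picture is of the moment at which its call begins. There is no depth.
- arm.close_job(): hands the job in; it is judged then, once.
The state is a dict: "time_s": time; "joint_positions": joint angles; "dq": joint speeds; "tau": joint torques, N m; "ee_pos": TCP position; "eef_rot": TCP orientation; "wrist_force": force on the tool from outside, world axes, zero at the start; "ft_torque": the same for the moment, N m; "opening": opening from 0.0 (shut) to 1.0 (fully open); "finger_force": force on a finger pad.
Only numpy, scipy, OpenCV 4.12 (cv2) and the standard library are available. Lean on these libraries where they do the work, as an engineer would, in place of code of your own. Each camera call takes 0.05 s, during which the arm holds its last target. There are 200 camera calls.

## Working session

There is one attempt and no reset: what is moved stays moved. The work goes in short steps, Python scripts to look and compute and a shell command to move; the robot and the scene stay as the last step left them, time stands still between calls to the robot, and variables do not carry over. Pictures are saved under pics/ and viewed, at most 10 in all, crops included, and the job is handed in when it is done.

```bash
ls; mkdir -p pics
cat > h.py <<'E'
import numpy as np, cv2, pickle
from workcell import arm, optics
def snap(n,tag):
    c=optics.capture(n); c={k:np.array(v) for k,v in c.items()}
    pickle.dump(c,open(f'pics/{tag}.pkl','wb')); return c
def load(tag): return pickle.load(open(f'pics/{tag}.pkl','rb'))
def save(tag,img): cv2.imwrite(f'pics/{tag}.png',cv2.cvtColor(img,cv2.COLOR_RGB2BGR))
def ray(c,u,v):
    V=c['view'];R=V[:3,:3];t=V[:3,3]
    o=-R.T@t; d=R.T@np.linalg.solve(c['camera_matrix'],[u,v,1.]); return o,d/np.linalg.norm(d)
def atz(c,u,v,z):
    o,d=ray(c,u,v); return o+d*(z-o[2])/d[2]
def tri(*obs):
    A=np.zeros((3,3));b=np.zeros(3)
    for c,u,v in obs:
        o,d=ray(c,u,v);P=np.eye(3)-np.outer(d,d);A+=P;b+=P@o
    p=np.linalg.solve(A,b)
    res=[np.linalg.norm((np.eye(3)-np.outer(d,d))@(p-o)) for o,d in [ray(*x) for x in obs]]
    return p,res
def proj(c,p):
    q=c['view'][:3,:3]@p+c['view'][:3,3]; q=c['camera_matrix']@q; return q[:2]/q[2]
E
python3 - <<'E'
from h import *
ims=[snap(n,n+'0') for n in('top','side','wrist')]
for c,n in zip(ims,('top','side','wrist')):
    o,_=ray(c,256,192); print(n,o,c['view'][:3,:3].round(2).tolist(),c['camera_matrix'][0])
save('top0',cv2.resize(ims[0]['frame'],(800,600),interpolation=cv2.INTER_CUBIC))
save('side0',cv2.resize(ims[1]['frame'],(800,600),interpolation=cv2.INTER_CUBIC))
o=arm.get_obs();print(o)
E
```

```text
pics
top [ 0.38518601 -0.0770209   0.94156185] [[-0.01, -1.0, -0.04], [-0.98, 0.01, -0.18], [0.18, 0.04, -0.98]] [365.25529289   0.         253.52012971]
side [0.48697703 0.91233328 0.7574918 ] [[-1.0, -0.02, -0.02], [0.01, 0.55, -0.83], [0.03, -0.83, -0.55]] [441.73500078   0.         257.49326519]
wrist [ 0.23202787 -0.53199494  0.3743227 ] [[0.29, -0.96, 0.0], [-0.92, -0.28, 0.27], [-0.26, -0.08, -0.96]] [291.9611497   0.        254.447449 ]
{'time_s': 0.15, 'joint_positions': array([-1.39800537e+00,  2.76447656e-01,  1.50582675e+00,  2.93105586e-06,
        1.36071499e+00, -1.20983436e-01]), 'dq': array([-0.00134169, -0.00340655, -0.00349053, -0.00027897,  0.00185735,
       -0.002029  ]), 'tau': array([ 1.06586343e-03, -4.17144048e+01, -2.46032864e+01, -9.45840748e-05,
        7.64701806e-03, -9.09876803e-06]), 'ee_pos': array([ 0.16643808, -0.54997521,  0.23064582]), 'eef_rot': array([-3.14020647e+00, -1.71415004e-04,  2.93773662e-01]), 'wrist_force': array([-0.85917197,  0.38745264, -0.41579383]), 'ft_torque': array([-0.04898676,  0.0178039 ,  0.01280642]), 'finger_force': 0.0, 'opening': 0.9991716133583622}
```

View pics/top0.png

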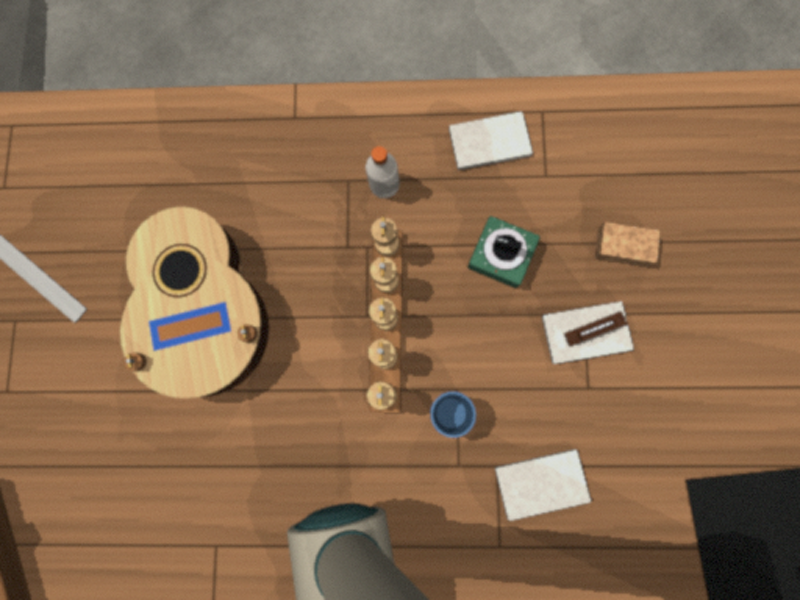

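View pics/side0.png

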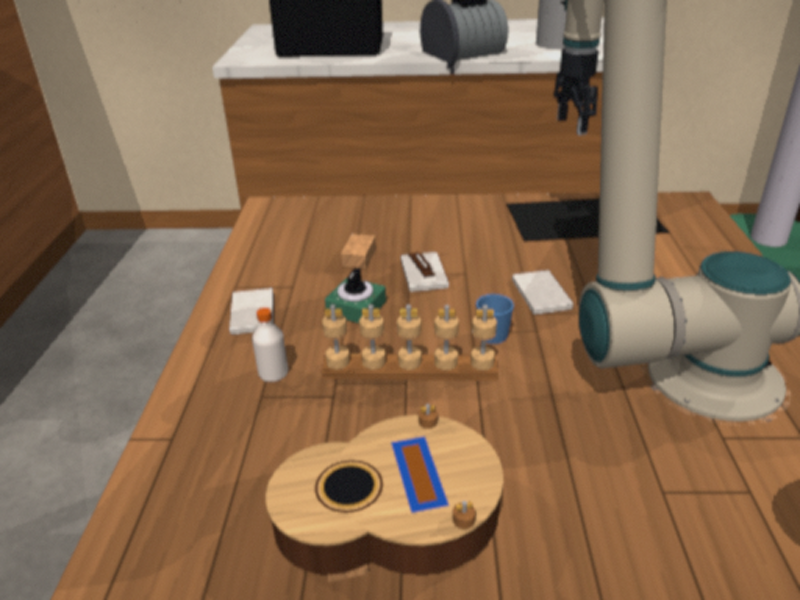

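The top view shows the knob at about (505,247), the bridge on its board at (596,330), the rack at x≈385 and the footprint at (190,326). In the side view the knob is at (354,283), the bridge at (424,264) and the footprint at (419,475).

Run:
```python
from h import *
t,s=load('top0'),load('side0')
k=1.5625
f=lambda a:((a[0]+.5)/k-.5,(a[1]+.5)/k-.5)
for n,a,b in [('knobtop',(508,243),(355,272)),('bridge',(596,330),(424,264)),('foot',(190,326),(419,475)),('hole',(180,270),(349,486)),
 ('rackL',(385,228),(334,315)),('rackR',(382,395),(484,314)),('bottlecap',(380,154),(264,314))]:
    p,r=tri((t,*f(a)),(s,*f(b))); print(n,p.round(4),np.round(r,4))
for n,a,z in [('cup',(453,412),.07),('sander',(630,243),.035),('box',(505,250),.04)]: print(n,atz(t,*f(a),z).round(3))
for n,c,(x0,y0,x1,y1) in [('top',t,(295,130,410,240)),('side',s,(200,140,300,215))]:
    save(n+'c',cv2.resize(c['frame'][y0:y1,x0:x1],None,fx=5,fy=5,interpolation=cv2.INTER_CUBIC))
```

```text
knobtop [ 0.6172 -0.2122  0.0863] [0.0008 0.0008]
bridge [ 0.4876 -0.3568  0.0181] [0.0026 0.0026]
foot [0.496  0.2829 0.0719] [0.0011 0.0011]
hole [0.5856 0.3034 0.0742] [0.0008 0.0008]
rackL [ 0.6356 -0.0249  0.116 ] [0.0009 0.0009]
rackR [ 0.3888 -0.0202  0.1183] [0.0004 0.0004]
bottlecap [ 0.75   -0.0181  0.1242] [0.0014 0.0014]
cup [ 0.364 -0.123  0.07 ]
sander [ 0.629 -0.416  0.035]
box [ 0.619 -0.214  0.04 ]
```

```bash
python3 -m jog '{"plan":[49,-15,-8,0,1,49,-15,-8,0,1,49,-15,-8,0,1,49,-15,-8,0,1,49,-15,-8,0,1,49,-15,-8,0,1,49,-15,-8,0,1,49,-15,-8,0,1,0,0,0,0,1,0,0,0,0,1]}'
python3 - <<'E'
from h import *
c=snap('wrist','w1'); save('w1',cv2.resize(c['frame'],(800,600),interpolation=cv2.INTER_CUBIC))
E
```

```text
time_s: 1.4
ee_pos: [0.5065, -0.3219, 0.2947]
eef_rot: [-3.141, 0.001, 0.294]
wrist_force: [-0.4, 0.2, -0.1]
opening: 0.997
finger_force: 0.0
```

View pics/w1.png

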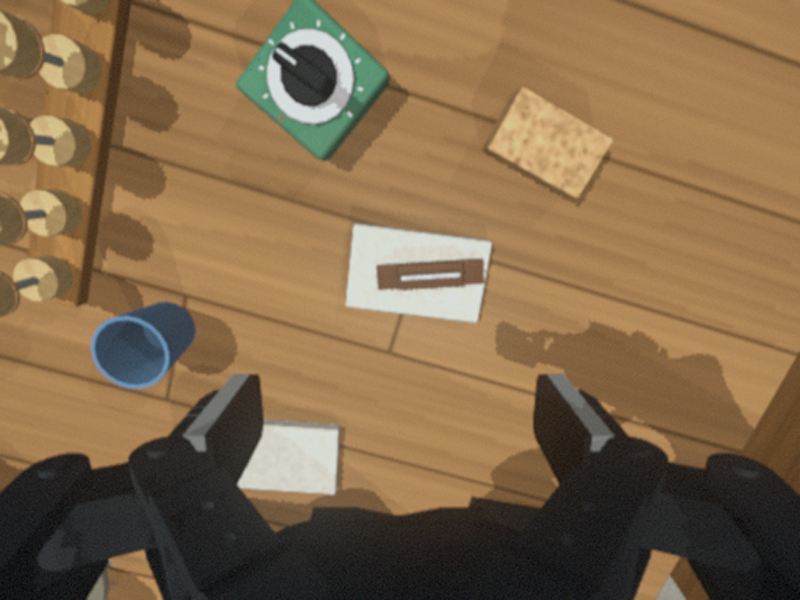

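The wrist view shows the knob with its pointer up-left (near 283,50), the red mark at about (281,117), and the bridge centred at about (430,274).

```bash
python3 -m jog '{"plan":[40,-15,0,0,1,40,-15,0,0,1,20,-10,0,0,1,0,0,0,0,1,0,0,0,0,1]}'
python3 - <<'E'
from h import *
a=load('w1');b=snap('wrist','w2'); k=1.5625
def crop(c,cx,cy): # 800-scale centre; 80x60 native window, x5
    x0,y0=max(0,int(cx/k)-50),max(0,int(cy/k)-37); print(x0,y0)
    return cv2.resize(c['frame'][y0:y0+75,x0:x0+100],(400,300),interpolation=cv2.INTER_CUBIC)
m=np.vstack([np.hstack([crop(a,310,75),crop(b,350,185)]),np.hstack([crop(a,430,274),crop(b,475,375)])])
save('m1',m)
E
```

```text
time_s: 2.08
ee_pos: [0.5899, -0.2559, 0.2953]
eef_rot: [3.141, 0.001, 0.293]
wrist_force: [-0.4, -0.1, -0.1]
opening: 1.002
finger_force: 0.0
148 11
174 81
225 138
254 203
```

View pics/m1.png

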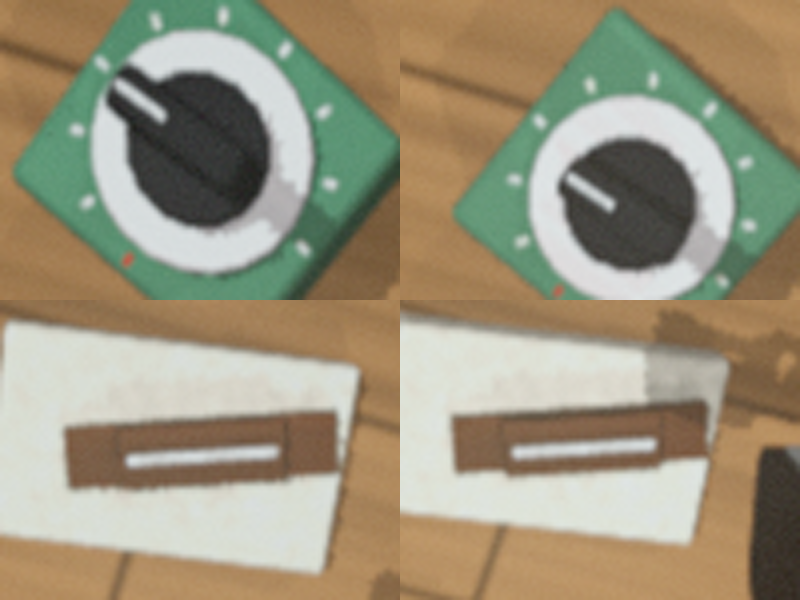

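The crops show the pointer strip at w1 (116,84)-(165,119) and w2 (167,178)-(213,208). The saddle ends are at w1 (128,161)-(279,153) and w2 (113,152)-(256,144) within their tiles.

Run:
```python
from h import *
a,b=load('w1'),load('w2')
f=lambda o,p:(o[0]+(p[0]+.5)/4-.5,o[1]+(p[1]+.5)/4-.5)
A1,B1,A2,B2=(148,11),(174,81),(225,138),(254,203)
P={}
for n,oa,pa,ob,pb in [('ptrtip',A1,(116,84),B1,(167,178)),('ptrin',A1,(165,119),B1,(213,208)),('dial',A1,(203,151),B1,(232,201)),('red',A1,(128,260),B1,(159,291)),
 ('sadL',A2,(128,161),B2,(113,152)),('sadR',A2,(279,153),B2,(256,144)),('boxleft',A1,(15,172),B1,(53,211))]:
    p,r=tri((a,*f(oa,pa)),(b,*f(ob,pb))); P[n]=p; print(n,p.round(4),np.round(r,4))
ang=lambda d:np.degrees(np.arctan2(d[1],d[0]))
print('ptr dir',ang(P['ptrtip']-P['ptrin']),'from centre',ang(P['ptrtip']-P['dial']),'red',ang(P['red']-P['dial']))
print('bridge c',(P['sadL']+P['sadR'])/2,'dir',ang(P['sadL']-P['sadR']),'len',np.linalg.norm(P['sadL']-P['sadR']))
for tip,inn in [(f(A1,(116,84)),f(A1,(165,119)))]:
    q=atz(a,*tip,.084);r=atz(a,*inn,.084);print(q,r,ang(q-r))
q=atz(b,*f(B1,(167,178)),.084);r=atz(b,*f(B1,(213,208)),.084);print(q,r,ang(q-r))
c=load('top0')
print(proj(c,np.array([.62,-.212,.05])))
```

```text
ptrtip [ 0.6262 -0.1994  0.0851] [0.0001 0.0001]
ptrin [ 0.6217 -0.2145  0.0861] [0.0001 0.0001]
dial [ 0.6219 -0.2175  0.0461] [0.0001 0.0001]
red [ 0.5851 -0.2013  0.0407] [0.0002 0.0002]
sadL [ 0.4833 -0.3348  0.0276] [0. 0.]
sadR [ 0.502  -0.3862  0.0272] [0.0003 0.0003]
boxleft [ 0.6002 -0.1595  0.0347] [0.0001 0.0001]
ptr dir 73.43358116822544 from centre 76.73973471524853 red 156.25697512790464
bridge c [ 0.49269735 -0.36046547  0.02738953] dir 109.99948182223625 len 0.05469171134070403
[ 0.62645118 -0.19913809  0.084     ] [ 0.62191992 -0.21392358  0.084     ] 72.96146992273877
[ 0.62603176 -0.19912655  0.084     ] [ 0.62154948 -0.21448429  0.084     ] 73.72969941548456
[322.64241939 158.46554257]
```

```bash
python3 -m jog '{"plan":[20.5,-14,0,0,1,20.5,-14,0,0,1,0,0,25,-9.5,1,0,0,25,-9.5,1,0,0,25,-9.5,1,0,0,25,-9.5,1,0,0,25,-9.5,1,0,0,25,-9.5,1,0,0,0,0,1,0,0,0,0,1]}'
python3 - <<'E'
from h import *
o=arm.get_obs();print(o['ee_pos'],o['eef_rot'],o['joint_positions'])
y=o['eef_rot'][2];d=np.array([.621,-.217])-o['ee_pos'][:2]
print('dx,dy mm',1e3*(d@[np.cos(y),np.sin(y)]),1e3*(d@[np.sin(y),-np.cos(y)]),'yaw',np.degrees(y))
E
```

```text
time_s: 3.38
ee_pos: [0.6229, -0.2163, 0.1463]
eef_rot: [3.14, 0.0, 1.286]
wrist_force: [0.9, -0.8, 0.4]
opening: 1.0
finger_force: 0.0
[ 0.62288152 -0.21634492  0.14629574] [3.14005362e+00 4.12362542e-04 1.28637405e+00] [-4.39644410e-01  4.53045835e-01  1.44401576e+00 -1.79004603e-04
  1.24294678e+00 -1.55164941e-01]
dx,dy mm -1.1567195206067133 -1.6221152587633065 yaw 73.70380376786821
```

```bash
python3 -m jog '{"plan":[-1,-1.5,22,0,1,0,0,22,0,1,0,0,22,0,1,0,0,22,0,1,0,0,0,0,1,0,0,0,0,-1,0,0,0,0,-1,0,0,0,0,-1,0,0,0,0,-1,0,0,0,0,-1,0,0,0,0,-1]}' 30
```

```text
time_s: 4.75
ee_pos: [0.6207, -0.2167, 0.0579]
eef_rot: [3.141, 0.0, 1.289]
wrist_force: [-0.9, 1.4, 5.0]
opening: 0.151
finger_force: 33.2
```

```bash
python3 -m jog '{"plan":[0,0,0,-8,-1,0,0,0,-8,-1,0,0,0,-8,-1,0,0,0,-8,-1,0,0,0,-8,-1,0,0,0,-8,-1,0,0,0,-8,-1,0,0,0,-8,-1,0,0,0,-8,-1,0,0,0,-6,-1,0,0,0,0,-1,0,0,0,0,-1]}'
python3 - <<'E'
from h import *
o=arm.get_obs();print(o['ft_torque'],np.degrees(o['eef_rot'][2]),o['joint_positions'][5])
E
```

```text
time_s: 6.25
ee_pos: [0.623, -0.2157, 0.0579]
eef_rot: [3.138, 0.004, 2.649]
wrist_force: [3.8, 3.0, 1.9]
opening: 0.156
finger_force: 32.9
[ 0.59149186 -0.55673418  0.09205331] 151.79711969071144 -1.5208760425593277
```

```bash
python3 -m jog '{"plan":[0,0,0,-3,-1,0,0,0,-3,-1,0,0,0,0,-1,0,0,0,0,-1]}'
python3 - <<'E'
from h import *
o=arm.get_obs();print(o['ft_torque'],np.degrees(o['eef_rot'][2]))
E
python3 -m jog '{"plan":[0,0,0,-3,-1,0,0,0,-3,-1,0,0,0,0,-1,0,0,0,0,-1]}'
python3 - <<'E'
from h import *
o=arm.get_obs();print(o['ft_torque'],np.degrees(o['eef_rot'][2]))
E
```

```text
time_s: 6.75
ee_pos: [0.6231, -0.2155, 0.0579]
eef_rot: [3.138, 0.004, 2.751]
wrist_force: [3.9, 3.0, 2.8]
opening: 0.156
finger_force: 41.9
[ 0.54666542 -0.5199672  -0.782578  ] 157.62752967019762
time_s: 7.25
ee_pos: [0.623, -0.2156, 0.0581]
eef_rot: [3.137, 0.005, 2.85]
wrist_force: [4.6, 3.9, 3.7]
opening: 0.158
finger_force: 100.0
[ 0.70466939 -0.62099433 -2.94342546] 163.26952214823586
```

```bash
python3 -m jog '{"plan":[0,0,0,6,-1,0,0,0,0,-1,0,0,0,0,1,0,0,0,0,1,0,0,0,0,1,0,0,0,0,1,0,0,-30,0,1,0,0,-40,0,1,0,0,-50,0,1,0,0,0,8,1,0,0,0,8,1,0,0,0,8,1,0,0,0,8,1,0,0,0,8,1,0,0,0,8,1,0,0,0,0,1,0,0,0,0,1]}'
python3 - <<'E'
from h import *
o=arm.get_obs();print(o['joint_positions'])
c=snap('wrist','w3'); save('w3',cv2.resize(c['frame'],(640,480),interpolation=cv2.INTER_CUBIC))
y=o['eef_rot'][2];d=np.array([.4927,-.3605])-o['ee_pos'][:2]
print('dx,dy mm',1e3*(d@[np.cos(y),np.sin(y)]),1e3*(d@[np.sin(y),-np.cos(y)]),'yaw',np.degrees(y))
E
```

```text
time_s: 9.38
ee_pos: [0.6204, -0.2167, 0.1772]
eef_rot: [-3.141, 0.0, 1.919]
wrist_force: [0.1, 0.2, 0.0]
opening: 1.002
finger_force: 0.0
[-4.41714539e-01  4.29959014e-01  1.40292574e+00 -1.82191380e-04
  1.30880778e+00 -7.89823827e-01]
dx,dy mm -91.60499816360031 -169.12984481374804 yaw 109.947897498289
```

View pics/w3.png

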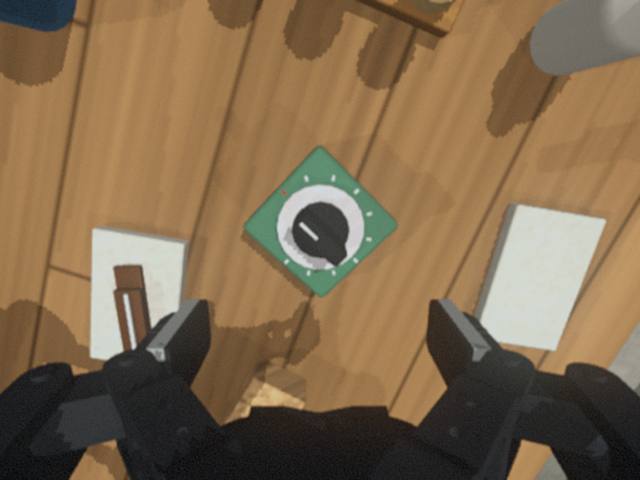

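The pointer strip, (318,240) to (300,223), now aims at the red mark at (283,190), so the knob is off.

```bash
python3 -m jog '{"plan":[-23,-42,0,0,1,-23,-42,0,0,1,-23,-43,0,0,1,-22.5,-42,0,0,1,0,0,30,0,1,0,0,30,0,1,0,0,30,0,1,0,0,20,0,1,0,0,0,0,1,0,0,0,0,1]}'
python3 - <<'E'
from h import *
c=snap('wrist','w4');o=arm.get_obs()
for P in ([.4833,-.3348,.0265],[.502,-.3862,.0265]): print(proj(c,np.array(P)))
t=snap('top','t4')
save('m4',np.hstack([cv2.resize(c['frame'],(512,384)),cv2.resize(t['frame'][130:260,330:426],(284,384),interpolation=cv2.INTER_CUBIC)]))
E
```

```text
time_s: 10.68
ee_pos: [0.4931, -0.3606, 0.0682]
eef_rot: [3.141, 0.001, 1.917]
wrist_force: [0.5, -0.2, 0.1]
opening: 1.003
finger_force: 0.0
[254.78877116 173.1827126 ]
[254.87793385 249.88391265]
```

View pics/m4.png

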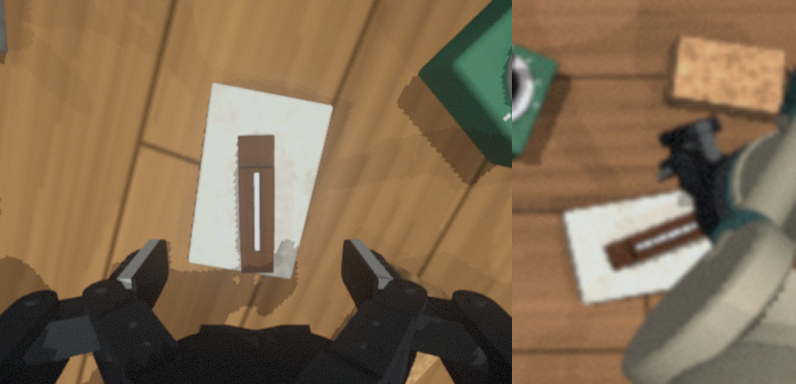

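The saddle runs (257,172)-(257,250), within 2 px of the prediction, so I can descend and grip.

```bash
python3 -m jog '{"plan":[0,1,18,0,1,0,0,18,0,1,0,0,16,0,1,0,0,0,0,1,0,0,0,0,-1,0,0,0,0,-1,0,0,0,0,-1,0,0,0,0,-1,0,0,0,0,-1,0,0,0,0,-1]}' 40
```

```text
time_s: 12.02
ee_pos: [0.4939, -0.3601, 0.016]
eef_rot: [3.141, 0.001, 1.917]
wrist_force: [-0.2, 0.2, 5.5]
opening: 0.271
finger_force: 39.8
```

```bash
python3 -m jog '{"plan":[0,0,-15,0,-1,0,0,-25,0,-1,0,0,-40,0,-1,0,0,-50,0,-1,0,0,-50,0,-1,0,0,-45,0,-1,40,15,0,0,-1,40,15,0,0,-1,40,15,0,0,-1,40,15,0,0,-1,40,15,0,0,-1,40,15,0,0,-1,40,15,0,0,-1,40,15,0,0,-1,40,15,0,0,-1,40,15,0,0,-1,40,15,0,0,-1,0,0,0,0,-1,0,0,0,0,-1]}'
python3 - <<'E'
from h import *
a=snap('wrist','w5');print(arm.get_obs()['joint_positions'].round(2))
E
python3 -m jog '{"plan":[20,10,0,3,-1,20,10,0,3,-1,10,10,0,0,-1,0,0,0,0,-1,0,0,0,0,-1]}'
python3 - <<'E'
from h import *
a=load('w5');b=snap('wrist','w6')
save('m5',np.hstack([cv2.resize(a['frame'],(400,300)),cv2.resize(b['frame'],(400,300))]))
E
```

```text
time_s: 14.4
ee_pos: [0.4991, 0.1098, 0.2404]
eef_rot: [-3.141, 0.001, 1.918]
wrist_force: [0.3, 0.6, -0.2]
opening: 0.269
finger_force: 39.3
[ 0.08  0.17  1.62 -0.    1.35 -0.27]
time_s: 15.08
ee_pos: [0.5131, 0.1656, 0.2401]
eef_rot: [-3.141, 0.001, 1.812]
wrist_force: [-0.6, -0.5, -0.0]
opening: 0.261
finger_force: 39.3
```

View pics/m5.png

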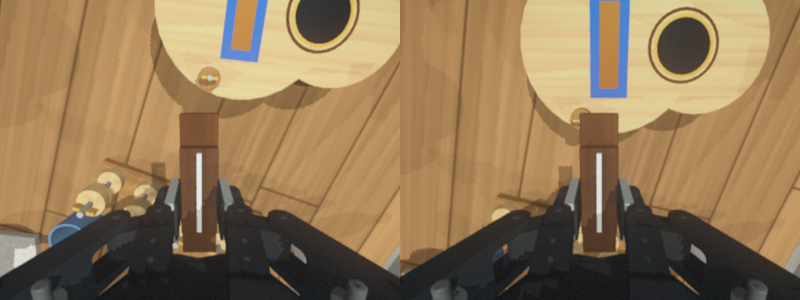

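Both views show the bridge held squarely, with the saddle vertical at x=199, and the footprint ahead of it. I'll segment the amber in several views.

```bash
python3 -m jog '{"plan":[10,0,0,0,-1,8,0,0,0,-1,0,0,0,0,-1,0,0,0,0,-1]}'
cat > fp.py <<'E'
from h import *
def amber(tag,dbg=True):
    c=load(tag);h=cv2.cvtColor(cv2.GaussianBlur(c['frame'],(3,3),0),cv2.COLOR_RGB2HSV)
    blue=cv2.inRange(h,(105,120,80),(125,255,255))
    n,l,st,_=cv2.connectedComponentsWithStats(blue);i=1+np.argmax(st[1:,4])
    x,y,w,hh,_=st[i]
    cn,_=cv2.findContours((l==i).astype(np.uint8),cv2.RETR_CCOMP,cv2.CHAIN_APPROX_NONE)
    hull=cv2.convexHull(np.vstack(cn));inside=cv2.fillConvexPoly(np.zeros(blue.shape,np.uint8),hull,1)
    m=((inside>0)&(l!=i)&(h[...,0]<20)&(h[...,1]>110)).astype(np.uint8)
    n,l2,st,ce=cv2.connectedComponentsWithStats(m);j=1+np.argmax(st[1:,4])
    pts=np.argwhere(l2==j)[:,::-1].astype(np.float32)
    return c,pts,ce[j],st[j]
def plane(c,pts,z):
    w=np.array([atz(c,u,v,z)[:2] for u,v in pts]);r=cv2.minAreaRect((w*1e3).astype(np.float32))
    d=np.cov(w.T);e=np.linalg.eigh(d)[1][:,1];e=e*np.sign(e[1])
    return w.mean(0),np.degrees(np.arctan2(e[1],e[0])),r
E
python3 - <<'E'
from fp import *
snap('wrist','w7');o=arm.get_obs();print(o['ee_pos'],np.degrees(o['eef_rot'][2]))
C={}
for t in('top0','side0','w6','w7'):
    c,p,ce,st=amber(t);C[t]=(c,*ce);print(t,st,plane(c,p,.075))
for k in(['top0','side0'],['top0','side0','w7'],['side0','w7'],['top0','w7']): print(k,tri(*[C[x] for x in k]))
f=load('w7')['frame'];save('w7',cv2.resize(f,(768,576),interpolation=cv2.INTER_CUBIC))
E
```

```text
time_s: 15.62
ee_pos: [0.5088, 0.1841, 0.2403]
eef_rot: [3.142, 0.0, 1.813]
wrist_force: [0.2, 0.3, -0.9]
opening: 0.267
finger_force: 39.3
[0.50880857 0.18398502 0.24026352] 103.85150896792518
top0 [102 201  39  16 290] (array([0.49723353, 0.28260571]), np.float64(103.54648870654451), ((497.2938537597656, 282.78680419921875), (18.092735290527344, 94.01152801513672), 13.478965759277344))
side0 [259 285  19  36 351] (array([0.49546899, 0.2830877 ]), np.float64(103.74353183096734), ((495.9931945800781, 280.6822204589844), (20.542110443115234, 94.47219848632812), 13.675962448120117))
w6 [ 256    2   24  110 2451] (array([0.49671912, 0.2817039 ]), np.float64(103.61305031239036), ((497.09271240234375, 279.6205749511719), (21.928895950317383, 97.3810806274414), 13.770169258117676))
w7 [ 256   25   24  106 2367] (array([0.49641087, 0.28190132]), np.float64(103.88155947513191), ((497.2409973144531, 279.7679443359375), (21.854846954345703, 97.32022094726562), 13.913070678710938))
['top0', 'side0'] (array([0.49631507, 0.28293711, 0.07431719]), [np.float64(0.0009968489553426171), np.float64(0.000996848955342699)])
['top0', 'side0', 'w7'] (array([0.49629035, 0.28283961, 0.07427453]), [np.float64(0.0010224816395925248), np.float64(0.000977942022080262), np.float64(0.00013900966124613575)])
['side0', 'w7'] (array([0.4957871 , 0.2827463 , 0.07393004]), [np.float64(0.000457199096661125), np.float64(0.0004571990966611278)])
['top0', 'w7'] (array([0.49665655, 0.28234909, 0.07603289]), [np.float64(0.00046997534196169754), np.float64(0.00046997534196161286)])
```

View pics/w7.png

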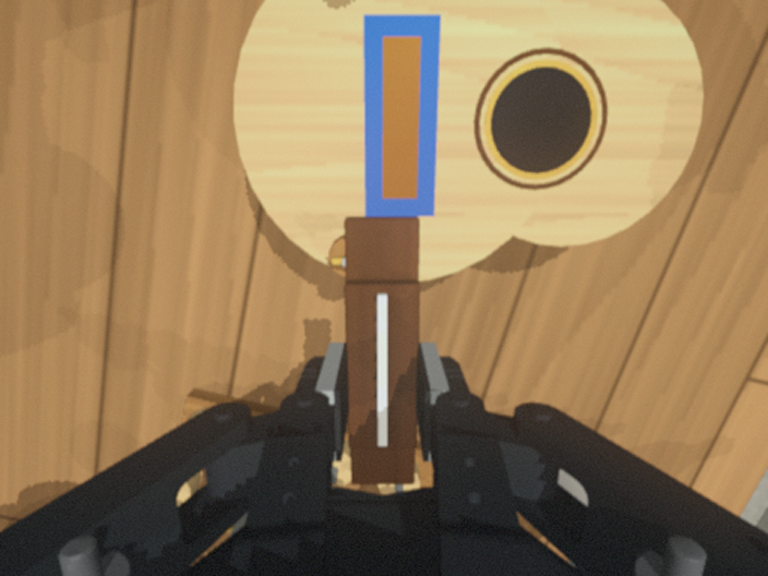

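The saddle runs (382,293)-(382,446), and the amber is about (401,37)-(401,199). All views agree on footprint (0.496,0.282) and direction 103.8°.

Run:
```python
from h import *
c=load('w7');o=arm.get_obs();z=o['ee_pos'][2]
f=lambda u,v:((u+.5)/1.5-.5,(v+.5)/1.5-.5)
for dz in(.008,.0105,.013):
    p,q=atz(c,*f(382.5,293),z+dz),atz(c,*f(382,446),z+dz)
    m=(p+q)/2;d=p-q;print(dz,m,np.linalg.norm(d),np.degrees(np.arctan2(d[1],d[0])),1e3*(m-o['ee_pos']))
    y=o['eef_rot'][2];e=np.array([.4964,.2823])-m[:2]
    print('  move x,y',1e3*(e@[np.cos(y),np.sin(y)]),1e3*(e@[np.sin(y),-np.cos(y)]))
```

```text
0.008 [0.50874459 0.18269409 0.24826352] 0.05716872881373485 103.7514353129344 [-0.06398343 -1.29093181  8.        ]
  move x,y 99.6646854873418 11.86069414575187
0.0105 [0.50844212 0.18391438 0.25076352] 0.05611620050776835 103.75143531293449 [-0.36645363 -0.07064018 10.5       ]
  move x,y 98.40746730105239 11.862222711269894
0.013 [0.50813965 0.18513468 0.25326352] 0.05506367220180179 103.75143531293446 [-0.66892384  1.14965146 13.        ]
  move x,y 97.150249114763 11.863751276788031
```

```bash
python3 -m jog '{"plan":[33,4,0,0,-1,33,4,0,0,-1,32,4,0,0,-1,0,0,0,0,-1,0,0,35,0,-1,0,0,35,0,-1,0,0,35,0,-1,0,0,25,0,-1,0,0,10,0,-1,0,0,0,0,-1,0,0,0,0,-1]}'
python3 - <<'E'
from h import *
c=snap('side','s8');w=snap('wrist','w8')
o=arm.get_obs();print(o['ee_pos'],o['eef_rot'])
y0,x0=250,225
a=cv2.resize(c['frame'][y0:y0+100,x0:x0+80],(400,500),interpolation=cv2.INTER_CUBIC)
b=cv2.resize(w['frame'][60:340,144:368],(400,500),interpolation=cv2.INTER_CUBIC)
save('m8',np.hstack([a,b]))
E
```

```text
time_s: 17.05
ee_pos: [0.4981, 0.2821, 0.1015]
eef_rot: [3.139, -0.0, 1.812]
wrist_force: [0.4, -0.4, 0.1]
opening: 0.263
finger_force: 39.3
[0.49790129 0.28224295 0.10147352] [ 3.13925404e+00 -2.01633774e-04  1.81222201e+00]
```

View pics/m8.png

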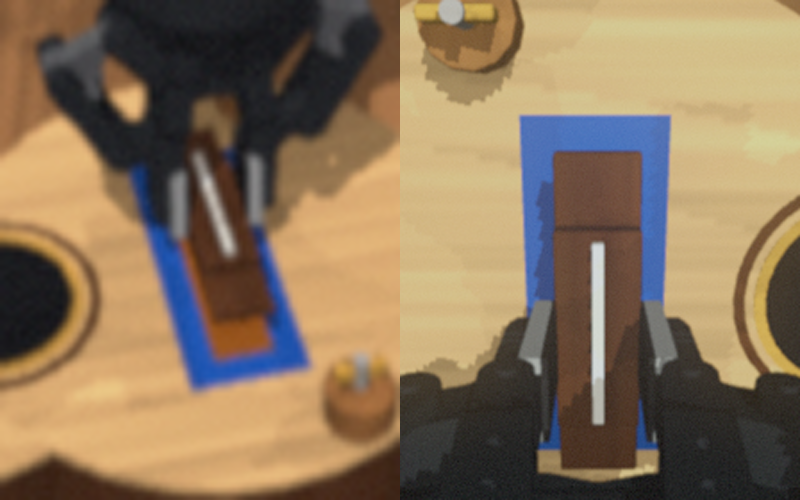

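Run:
```python
from h import *
s,w=load('s8'),load('w8')
S=lambda p:((proj(s,p)-[225,250]+.5)*5-.5).round(0); W=lambda p:((proj(w,p)-[144,60]+.5)/.56-.5).round(0)+[400,0]
a=np.radians(103.8);Y=np.array([np.cos(a),np.sin(a),0]);X=np.array([Y[1],-Y[0],0])
for zb in(.095,.098,.101,.104):
    b=np.array([.4977,.2822,zb]);Z=np.array([0,0,1])
    print(zb,'side: end bottom corners',S(b+.05*Y-.012*X),S(b+.05*Y+.012*X),'top',S(b+.05*Y-.012*X+.006*Z),S(b+.05*Y+.012*X+.006*Z),'wrist end top',W(b+.05*Y-.012*X+.006*Z),W(b+.05*Y+.012*X+.006*Z),'sad',W(b+.027*Y+.012*Z),W(b-.027*Y+.012*Z))
f=np.array([.4964,.2823,.075]);print('foot near amber corners side',S(f+.05*Y-.012*X),S(f+.05*Y+.012*X))
```

```text
0.095 side: end bottom corners [270. 317.] [210. 329.] top [270. 307.] [209. 318.] wrist end top [555. 153.] [642. 153.] sad [598. 240.] [598. 410.]
0.098 side: end bottom corners [270. 312.] [210. 324.] top [270. 301.] [209. 313.] wrist end top [554. 155.] [643. 155.] sad [598. 243.] [598. 416.]
0.101 side: end bottom corners [270. 307.] [209. 318.] top [270. 296.] [209. 308.] wrist end top [553. 156.] [644. 156.] sad [598. 246.] [598. 422.]
0.104 side: end bottom corners [270. 301.] [209. 313.] top [270. 291.] [209. 302.] wrist end top [552. 157.] [645. 158.] sad [598. 249.] [598. 429.]
foot near amber corners side [273. 353.] [214. 364.]
```

```bash
python3 -m jog '{"plan":[0,-0.5,4,0,-1,0,0,4,0,-1,0,0,4,0,-1,0,0,0,0,-1,0,0,0,0,-1,0,0,0,0,-1,0,0,0,0,-1]}'
python3 - <<'E'
from h import *
c=snap('side','s9');w=snap('wrist','w9')
a=cv2.resize(c['frame'][250:350,225:305],(400,500),interpolation=cv2.INTER_CUBIC)
b=cv2.resize(w['frame'][60:340,144:368],(400,500),interpolation=cv2.INTER_CUBIC)
save('m9',np.hstack([a,b]))
E
```

```text
time_s: 18.02
ee_pos: [0.4967, 0.2819, 0.0884]
eef_rot: [3.141, 0.0, 1.812]
wrist_force: [0.2, 0.2, -0.3]
opening: 0.267
finger_force: 39.3
```

View pics/m9.png

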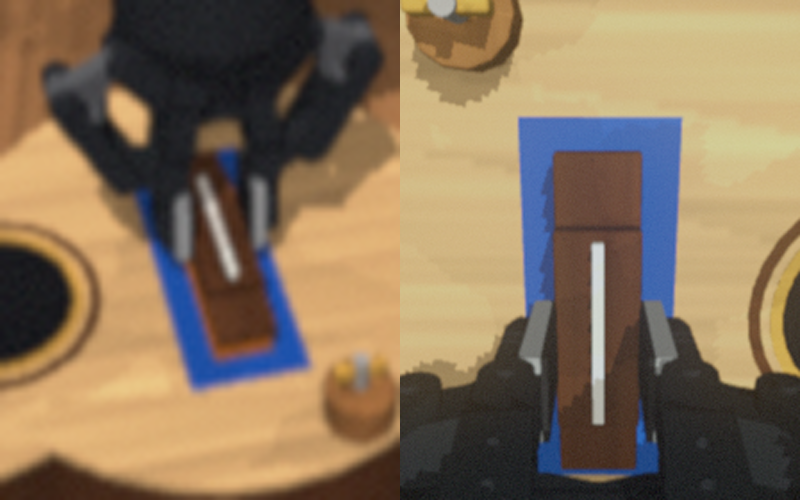

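Run:
```python
from h import *
w=load('w9');f=lambda u,v:(144+(u-400+.5)*.56-.5,60+(v+.5)*.56-.5)
a=np.radians(103.8);Y=np.array([np.cos(a),np.sin(a)]);X=np.array([Y[1],-Y[0]]);F=np.array([.4964,.2823])
l=lambda p:(1e3*np.array([(p[:2]-F)@X,(p[:2]-F)@Y])).round(1)
print('tape far corners (expect +-~23,61.5)',l(atz(w,*f(519,118),.075)),l(atz(w,*f(681,118),.075)))
for zb in(.081,.083,.085,.087): print(zb,'bridge far end L,R (want -+12,50)',l(atz(w,*f(554,152),zb+.006)),l(atz(w,*f(641,152),zb+.006)),'block edge L,R (want -+12,30)',l(atz(w,*f(554,229),zb+.012)),l(atz(w,*f(641,229),zb+.012)))
```

```text
tape far corners (expect +-~23,61.5) [-23.5  58.4] [24.1 58.5]
0.081 bridge far end L,R (want -+12,50) [-12.4  49.9] [11.6 49.9] block edge L,R (want -+12,30) [-12.4  29.5] [11.6 29.5]
0.083 bridge far end L,R (want -+12,50) [-12.3  50.1] [11.4 50.2] block edge L,R (want -+12,30) [-12.2  30. ] [11.4 30. ]
0.085 bridge far end L,R (want -+12,50) [-12.1  50.3] [11.3 50.4] block edge L,R (want -+12,30) [-12.1  30.5] [11.3 30.6]
0.087 bridge far end L,R (want -+12,50) [-11.9  50.6] [11.1 50.6] block edge L,R (want -+12,30) [-11.9  31.1] [11.1 31.1]
```

```bash
python3 -m jog '{"plan":[-1.2,0,-2.5,0,-1,0,0,0,0,-1,0,0,0,0,-1,0,0,0,0,-1,0,0,0,0,-1,0,0,0,0,-1,0,0,0,0,-1,0,0,0,0,-1]}'
python3 - <<'E'
from h import *
o=arm.get_obs();print(o['ee_pos'],abs(o['dq']).max(),o['finger_force'])
print(arm.close_job())
E
```

```text
time_s: 19.12
ee_pos: [0.4969, 0.2807, 0.0908]
eef_rot: [-3.142, 0.0, 1.812]
wrist_force: [0.2, -1.0, 0.1]
opening: 0.265
finger_force: 39.3
[0.49688316 0.28072466 0.09075228] 0.0018890445735486293 39.32388782501221
the job is handed in; nothing more can be done
None
```

I handed the job in at 19.1 s with the knob at its off stop and the bridge held still over the footprint, by my estimate 8–12 mm above it, within 2 mm of centre and parallel; the hand-in returned no verdict.

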